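Seat a keyed spacer on the keyed post of a welding-press bed

TASK

Lower the aluminium spacer over the bed plate's post, underside down as it lies, so that its inner tab first rests for a moment on the brass shoulder beside the keyway. Then turn it lightly on the post, feeling for the keyway, until the tab drops in and the spacer sits fully home, flat on the plate; never force it down. Let go of it, and leave the frame stacks, the bottle and the wrench where they are.

Things in the scene. Friction and masses are not known exactly. Their poses are not given: they have to be found in the camera images.
- fixture: Dark steel bed plate, 160 x 160 mm and 20 mm thick, bolted to the bench. Origin: centre of its underside, on the axis of the post at its centre; x and y run along its sides, z up. Post and shoulder (see the two points) are firmly clamped in it and do not turn.
- post_tip (a point): Centre of the top of the steel post, 74 mm above the fixture's origin (54 mm above the plate's top face). The post is 24 mm in diameter and tapers over its top 8 mm to 14 mm. Axes as the bed plate's; they say nothing of the keyway.
- shoulder (a point): Centre of the top of the brass shoulder round the post's foot, 34 mm above the fixture's origin: 36 mm diameter, 14 mm high. One radial keyway slot, 10 mm wide, is cut through its whole height. The slot points somewhere within 0.7 rad either side of the fixture's +x; its angle can be seen from above or felt. This point's axes are the bed plate's and say nothing of the slot.
- spacer: Aluminium keyed spacer block, 50 x 50 mm, 40 mm high, 0.15 to 0.31 kg, loose and upright on the bench. Origin: centre of its underside; z up; x and y square to its flat sides, by which it is gripped (50 mm). A 26 mm bore through the upper 22 mm fits the post; the lower 18 mm are bored out to 40 mm to go over the shoulder.
- spacer_tab (a point): Middle of the spacer's one red tab, 18 mm along +x from the spacer's axis and 3 mm above its underside. The tab points inward from the +x wall to 14 mm from the axis, 8 mm wide, 6 mm high, level with the underside. Red stripes on the top and the side face mark this side. It enters the slot when within about 0.06 rad of the slot's direction.
- spacer_top (a point): Centre of the spacer's top face, 40 mm above its origin. On the post with the tab resting on the shoulder, the spacer's origin is 34 mm above the fixture's; when the tab finds the keyway it can go down 14 mm more, to rest flat on the plate at 20 mm.
- stack_a: Stack of twelve orange D-shaped plastic frames, 66 x 82 mm, 72 mm high, on the bench; origin at the centre of its underside, z up. To be left alone.
- stack_b: Stack of nine orange D-shaped plastic frames, 66 x 82 mm, 54 mm high, on the bench; origin at the centre of its underside, z up. To be left alone.
- bottle: Drink bottle, 56 mm diameter, 170 mm high, black cap and red label, standing on the bench; origin at the centre of its underside, z up. To be left alone.
- wrench: Steel wrench lying flat on the bench, about 0.2 m long along its x, handle towards its -x. To be left alone.
There are look-alikes about, which are no part of the job. Of the things that look like the spacer, take the one that is farthest to the robot's right at the start.

How it is judged:
On the way:
1. the spacer is over the post with its tab resting on the shoulder, beside the keyway (horizontal distance between spacer and fixture below 0.004 m and z of spacer in the frame of fixture between 0.031 and 0.0353 m and contact force between spacer and fixture above 0.3 N), for 0.2 s.
At the end, for the whole second after the job is handed in: The spacer is on the post, upright (within 0.06 rad), its tab in the keyway and its underside on the bed plate (within 2.5 mm), centred within 3 mm, released and at rest (horizontal distance between spacer and fixture below 0.003 m and z of spacer in the frame of fixture between 0.017 and 0.0225 m and angle between spacer's own z axis and vertical below 0.06 rad and linear speed of spacer below 0.01 m/s); the robot touches nothing.
It fails at once if the spacer is pressed or knocked against the bed plate or its post with more than 50 N (contact force between spacer and fixture above 50 N).
It fails at once if the robot pushes on the bed plate or its post with more than 50 N (contact force between the arm and fixture above 50 N).
It fails at once if a stack of frames is shifted by more than 20 mm (distance of any of stack_a, stack_b from where it was at the start of the episode above 0.02 m).
It fails at once if the bottle is shifted by more than 20 mm or knocked over (distance of bottle from where it was at the start of the episode above 0.02 m or angle between bottle's own z axis and vertical above 0.4 rad).
It fails at once if the wrench is shifted by more than 20 mm (distance of wrench from where it was at the start of the episode above 0.02 m).
It also fails if it takes over 67 s, if anything falls off the work surface, if the arm or the gripper's body presses on something with over 40 N, if the wrist force passes 120 N, or if a joint passes its speed limit or range.

ROBOT

A 6-joint arm with a two-finger parallel gripper is mounted at the origin on the work surface. World frame = base frame: x ahead of the robot, y to its left, z up, the work surface at z = 0. Lengths are in m, angles in rad, forces in N, time in s.
With the tool pointing down it reaches from about 0.3 to 0.775 m from the base axis. Payload 14.6 kg.
Tool frame: the origin (TCP) lies midway between the tips of the shut fingers; the grasp point (between the pads) lies 19 mm behind it (ctrl.pinch_z is the distance from the TCP to the grasp point, in m); z points along the fingers, y is the line along which they close (so a half turn about z gives the same grasp; the last joint's range is limited). The gripper opens to 94 mm and grips with 3 to 60 N. Pads are 16 mm wide; open, the fingers measure 119 mm over their backs; the gripper's body (75 mm by 177 mm) begins 78 mm behind the grasp point.
Start: joints at [-1.355, 0.3, 1.521, -0, 1.321, -0.067], TCP at [0.153, -0.528, 0.205] pointing down, gripper open.
Joint ranges: [-3.03, 3.03], [-0.79, 2.21], [0.23, 2.52], [-1.04, 4.18], [0, 3.07], [-2.55, 2.55]. Speed limits (rad/s): [2.22, 2.22, 2.57, 3.14, 3.14, 3.14].

INTERFACE

Orientations are given as [roll, pitch, yaw] about the fixed x, y, z axes, in that order (R = Rz(yaw) Ry(pitch) Rx(roll)).
In Python, from station import ctrl gives the robot as it stands.
- The arm moves only by the tool jog_arm, never from a script. Its argument "motion" is a list of rows, each a list of 7 numbers: the shift along the tool's x, y, z in m, then the turn, a rotation vector about the tool's x, y, z in rad, then the opening, from -1 (shut) to 1 (fully open). In form: [[tx, ty, tz, rx, ry, rz, gripper], ...]. A call has 1 to 5 rows; each row shifts and turns the commanded pose from where the row before left it, along the tool's axes as they then stand; what a row does not reach is not made up. A row lasts 1/10 s, in which the tool goes at most 50 mm and 8.59 degrees, less where a joint would pass 70% of its speed; a pose out of reach is approached as far as the arm can. A call is refused whole if a number of a shift passes 0.05 or a number of a turn 0.15, either way. A call with a gripper value outside its range is refused whole. The fingers move at their own pace and stop on an object; "squeeze" is the grip in N (left out, the last holds). Time passes only in rows, so rows that do not move let the fingers close. It gives the time, the measured TCP pose, the force, the opening and the grip force at its end, in the units of the state.
- ctrl.get_obs(): the state, without advancing time (a new reading comes with each control period).
- ctrl.camera(name): name is "scene" or "top" or "wrist"; returns the picture (480x640x3 uint8, red, green, blue); there is no depth.
- ctrl.camera_model(name): a dict with "intrinsics" (3x3 intrinsics, pixels), "rvec" (rotation vector, rad) and "tvec" (3), from world to camera coordinates, as OpenCV has them. Camera axes: x right, y down, z forward; pixel columns grow to the right and rows downward; lengths in m; the calibration is good to about 2 mm. A picture is of the moment at which its call begins: read the wrist's pose just before it. camera_model takes no time and is no camera call; for the wrist camera it gives the pose at the moment of the call.
- ctrl.hand_in(): hands the job in; it is judged then, once.
The state is a dict: "time_s": time; "qpos": joint angles; "joint_vel": joint speeds; "tau": joint torques, N m; "ee_pos": TCP position; "eef_rot": TCP orientation; "force": force on the tool from outside, world axes, zero at the start; "moment": the same for the moment, N m; "grip_width": finger opening in m; "grip_force": force on a finger pad.
Only numpy, scipy, OpenCV 4.12 (cv2) and the standard library are available. Lean on these libraries where they do the work, as an engineer would, in place of code of your own. Each camera call takes 0.05 s, during which the arm holds its last target. There are 200 camera calls.

## Working session

There is one attempt and no reset: what is moved stays moved. The work goes in short steps, Python scripts to look and compute and a tool call to move; the robot and the scene stay as the last step left them, time stands still between calls to the robot, and variables do not carry over. Pictures are saved under pics/ and viewed, at most 10 in all, crops included, and the job is handed in when it is done.

Besides the shell and the picture viewer there is one more tool, called after "Emit:" by a JSON object that holds its "api" and its "payload". jog_arm: Moves the arm, as the interface text tells. Its arguments: {"type":"object","properties":{"motion":{"type":"array"},"squeeze":{"type":"number"}},"required":["motion"]}

```bash
mkdir -p pics; ls
cat > h.py <<'E'
import numpy as np, cv2
from station import ctrl
def cam(n):
    m=ctrl.camera_model(n); im=ctrl.camera(n); return im,m
def save(im,f): cv2.imwrite('pics/'+f,im[:,:,::-1])
def ray(m,u,v,z):
    K=np.array(m['intrinsics']);R=cv2.Rodrigues(np.array(m['rvec'],float))[0];t=np.array(m['tvec'],float).ravel()
    d=R.T@np.linalg.inv(K)@[u,v,1];c=-R.T@t
    return c+d*(z-c[2])/d[2]
def proj(m,P):
    return cv2.projectPoints(np.array(P,float).reshape(-1,3),np.array(m['rvec'],float),np.array(m['tvec'],float),np.array(m['intrinsics'],float),None)[0].reshape(-1,2)
E
python3 - <<'E'
from h import *
for n in ['top','scene']:
    im,m=cam(n); save(im,n+'0.png'); R=cv2.Rodrigues(np.array(m['rvec'],float))[0]; print(n,m['intrinsics'],-R.T@np.ravel(m['tvec']))
    np.save('pics/'+n+'0.npy',im)
print(ctrl.get_obs(), ctrl.pinch_z)
E
```

```text
pics
top [[457.85447879   0.         319.72543386]
 [  0.         457.85447879 236.3059084 ]
 [  0.           0.           1.        ]] [ 0.532808   -0.02598753  1.11203774]
scene [[602.6325366    0.         318.28744752]
 [  0.         602.6325366  239.39138467]
 [  0.           0.           1.        ]] [1.19384035 0.88961122 0.77654253]
{'time_s': 0.1, 'qpos': array([-1.35460322e+00,  3.00395886e-01,  1.52148262e+00, -1.90684080e-05,
        1.32071104e+00, -6.66317310e-02]), 'joint_vel': array([ 0.00065769, -0.0018776 , -0.00144191, -0.00211416, -0.0009405 ,
       -0.00180548]), 'tau': array([ 1.60137799e-03, -5.32643044e+01, -3.53283906e+01,  7.09547242e-02,
        2.34884291e-02, -5.12893621e-05]), 'ee_pos': array([ 0.15341564, -0.52793697,  0.20496924]), 'eef_rot': array([-3.14059675e+00, -4.79458577e-05,  2.82829540e-01]), 'force': array([-0.69365976,  0.51285719, -0.15668068]), 'moment': array([-0.05526802, -0.04672986,  0.01077364]), 'grip_force': 0.0, 'grip_width': 0.09393870478318411} 0.0188
```

View pics/top0.png

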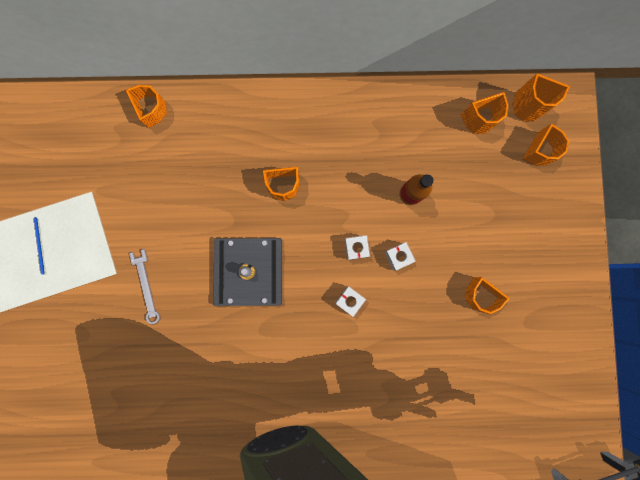

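View pics/scene0.png

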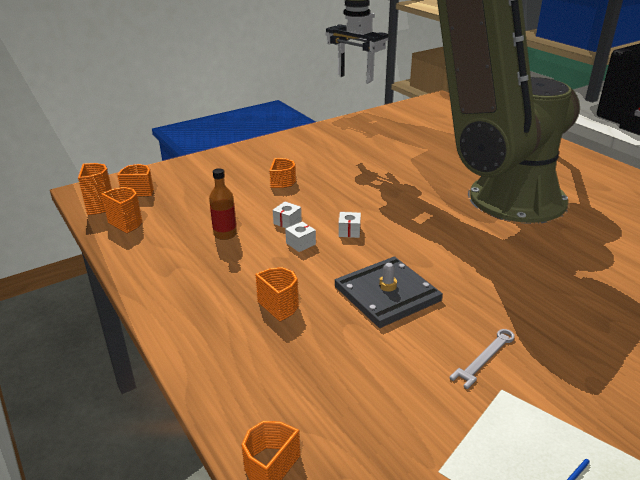

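The top view shows the robot at the bottom of the frame, with +x up and +y left. There are three white spacer blocks at (358,247), (401,256) and (351,301). The one farthest right is at (401,256). The bed plate is centred near (248,271), with the post at about (247,271). The bottle is at (417,190) and the wrench at (146,285).

Run:
```python
from h import *
im=np.load('pics/top0.npy'); m=ctrl.camera_model('top')
hsv=cv2.cvtColor(im,cv2.COLOR_RGB2HSV)
w=((hsv[...,1]<40)&(hsv[...,2]>140)).astype(np.uint8)
w[:225]=0;w[330:]=0;w[:,:325]=0;w[:,425:]=0
w=cv2.morphologyEx(w,cv2.MORPH_CLOSE,np.ones((5,5)))
cs,_=cv2.findContours(w,0,2)
for c in cs:
    if cv2.contourArea(c)<100: continue
    r=cv2.minAreaRect(c); b=cv2.boxPoints(r)
    p=ray(m,*r[0],.04); B=np.array([ray(m,*q,.04) for q in b])
    e=B[1]-B[0];e2=B[2]-B[1]
    msk=cv2.drawContours(np.zeros(w.shape,np.uint8),[c],-1,1,-1)
    red=(msk>0)&((hsv[...,0]<8)|(hsv[...,0]>172))&(hsv[...,1]>130)
    v,u=np.nonzero(red); 
    print(r,p,np.linalg.norm(e),np.linalg.norm(e2),np.arctan2(e[1],e[0]), 'red',len(u), (ray(m,u.mean(),v.mean(),.04)-p if len(u) else None))
# plate: dark
d=((hsv[...,2]<90)).astype(np.uint8); d[:230]=0;d[312:]=0;d[:,:205]=0;d[:,290:]=0
d=cv2.morphologyEx(d,cv2.MORPH_CLOSE,np.ones((15,15)))
c=max(cv2.findContours(d,0,2)[0],key=cv2.contourArea); r=cv2.minAreaRect(c);print('plate',r,ray(m,*r[0],.02))
B=np.array([ray(m,*q,.02) for q in cv2.boxPoints(r)]);print(B, proj(m,[ray(m,*r[0],.02)]))
a=cv2.resize(im[240:303,345-133:345-133+72],None,fx=5.5,fy=5.5,interpolation=cv2.INTER_CUBIC)
b=cv2.resize(im[230:320,335:425],(346,346),interpolation=cv2.INTER_CUBIC)
save(np.hstack([a[:346],b]),'crop1.png')
```

```text
((350.260009765625, 301.3200378417969), (21.600000381469727, 21.400001525878906), 36.869895935058594) [ 0.46422022 -0.11182245  0.04      ] 0.04966929999225489 0.050097842732010886 -0.6763694870618284 red 9 [0.01109833 0.01294204 0.        ]
((400.5877990722656, 255.6902313232422), (21.3021240234375, 21.3021240234375), 65.224853515625) [ 0.56718991 -0.2334359   0.04      ] 0.050482244621304385 0.04980699524009804 -1.1668587946586277 red 7 [0.01622811 0.00645734 0.        ]
((357.1600036621094, 247.11997985839844), (21.49604606628418, 21.49604606628418), 81.8698959350586) [ 0.58993485 -0.13203725  0.04      ] 0.05067922410167226 0.05051223230670969 -1.4540008364579435 red 8 [-0.01769869 -0.00285876  0.        ]
plate ((247.0, 271.5), (67.0, 68.0), 90.0) [0.53980313 0.12953154 0.02      ]
[[0.62155106 0.20925323 0.02      ]
 [0.61746307 0.04741311 0.02      ]
 [0.45880793 0.05054392 0.02      ]
 [0.46320965 0.21052228 0.02      ]] [[247.  271.5]]
```

View pics/crop1.png

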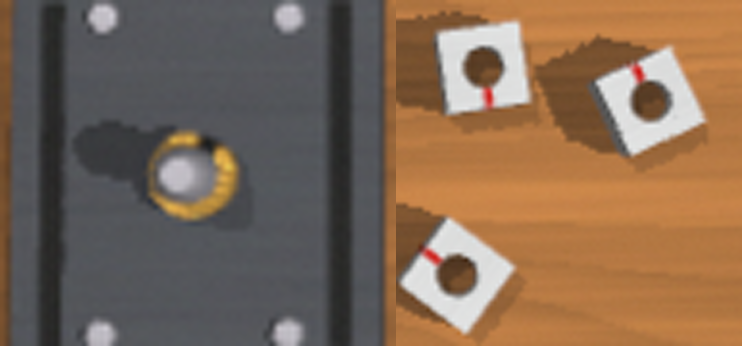

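The crop shows the target spacer's stripe pointing up and slightly left, about yaw +0.40. The keyway is the dark gap in the brass ring at crop (210,143), at about −0.45 rad from +x. I'll move above the spacer and refine from close by.

Emit:
{"api": "jog_arm", "payload": {"motion": [[0.04,-0.014,0,0,0,0,1],[0.04,-0.014,0,0,0,0,1],[0.04,-0.014,0,0,0,0,1],[0.04,-0.014,0,0,0,0,1],[0.04,-0.014,0,0,0,0,1]]}}

```text
time_s: 0.6
ee_pos: [0.3271, -0.4038, 0.2053]
eef_rot: [-3.141, 0.0, 0.283]
force: [-0.2, -0.0, -0.5]
grip_width: 0.0939
grip_force: 0.0
```

Emit:
{"api": "jog_arm", "payload": {"motion": [[0.04,-0.014,0,0,0,0,1],[0.04,-0.014,0,0,0,0,1],[0.04,-0.014,0,0,0,0,1],[0.04,-0.014,0,0,0,0,1],[0.04,-0.014,0,0,0,0,1]]}}

```text
time_s: 1.1
ee_pos: [0.4997, -0.2807, 0.2052]
eef_rot: [-3.141, 0.0, 0.283]
force: [-0.3, -1.9, 0.4]
grip_width: 0.094
grip_force: 0.0
```

Emit:
{"api": "jog_arm", "payload": {"motion": [[0.04,-0.014,0,0,0,0,1],[0.04,-0.014,0,0,0,0,1],[0,0,0,0,0,-0.12,1],[0,0,0,0,0,0,1],[0,0,0,0,0,0,1]]}}

```text
time_s: 1.6
ee_pos: [0.5671, -0.2331, 0.2052]
eef_rot: [-3.141, 0.0, 0.399]
force: [0.4, -0.1, 0.2]
grip_width: 0.094
grip_force: 0.0
```

Run:
```python
from h import *
m=ctrl.camera_model('top'); im0=np.load('pics/top0.npy')
print('bottle cap',ray(m,426,181,.17))
o=ctrl.get_obs();print(o['ee_pos'],o['eef_rot'],o['qpos'],o['force'])
im,m=cam('wrist'); save(im,'w1.png'); R=cv2.Rodrigues(np.array(m['rvec'],float))[0]; print(-R.T@np.ravel(m['tvec']),R)
print(proj(m,[[.567,-.233,.04],[.567,-.233,0]]))
np.save('pics/w1.npy',im); np.savez('pics/w1m.npz',**m)
```

```text
bottle cap [ 0.71774238 -0.26789442  0.17      ]
[ 0.5671356  -0.23314685  0.20516161] [-3.14119340e+00  4.20250339e-04  3.99497138e-01] [-4.49735258e-01  4.42689620e-01  1.32746206e+00 -5.28219800e-05
  1.37201832e+00  7.21574461e-01] [ 0.42566457 -0.11704834  0.18999735]
[ 0.64403818 -0.20094985  0.38417735] [[ 3.88874702e-01 -9.21290400e-01 -6.81109986e-04]
 [-8.82071309e-01 -3.72533615e-01  2.88390206e-01]
 [-2.65944865e-01 -1.11546868e-01 -9.57512728e-01]]
[[315.34841638 215.72075108]
 [315.39504621 206.64712963]]
```

View pics/w1.png

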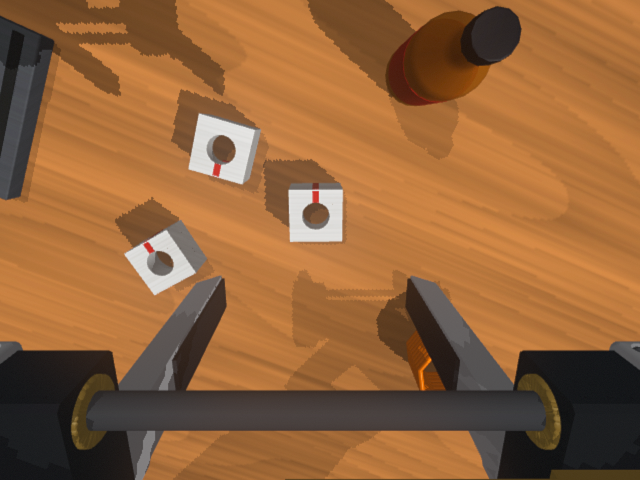

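The target spacer's bore is at (316,215) in the wrist view, where I predicted (315,216), and its sides are square to the tool. I'll descend and grip.

Emit:
{"api": "jog_arm", "payload": {"motion": [[0,0,0.045,0,0,0,1],[0,0,0.045,0,0,0,1],[0,0,0.04,0,0,0,1],[0,0,0.04,0,0,0,1],[0,0,0.025,0,0,0,1]]}}

```text
time_s: 2.15
ee_pos: [0.5659, -0.2331, 0.0077]
eef_rot: [-3.139, 0.002, 0.399]
force: [1.1, -0.2, 0.1]
grip_width: 0.0939
grip_force: 0.0
```

Emit:
{"api": "jog_arm", "payload": {"motion": [[0,0,0,0,0,0,0],[0,0,0,0,0,0,-1],[0,0,0,0,0,0,-1],[0,0,0,0,0,0,-1],[0,0,0,0,0,0,-1]], "squeeze": 15}}

```text
time_s: 2.65
ee_pos: [0.568, -0.2331, 0.0116]
eef_rot: [3.14, -0.001, 0.403]
force: [0.5, 0.2, 0.5]
grip_width: 0.058
grip_force: 0.0
```

Emit:
{"api": "jog_arm", "payload": {"motion": [[0,0,0,0,0,0,-1],[0,0,0,0,0,0,-1],[0,0,0,0,0,0,-1],[0,0,-0.01,0,0,0,-1],[0,0,0,0,0,0,-1]]}}

```text
time_s: 3.15
ee_pos: [0.5681, -0.2331, 0.0218]
eef_rot: [3.14, -0.001, 0.403]
force: [-0.1, -0.6, -1.1]
grip_width: 0.0502
grip_force: 15.2
```

Emit:
{"api": "jog_arm", "payload": {"motion": [[0,0,-0.03,0,0,0,-1],[0,0,-0.05,0,0,0,-1],[0,0,-0.05,0,0,0,-1],[0,0,-0.02,0,0,0.14,-1],[0,0,0,0,0,0.14,-1]], "squeeze": 20}}

```text
time_s: 3.65
ee_pos: [0.5687, -0.2334, 0.1746]
eef_rot: [3.138, -0.005, 0.117]
force: [-1.2, 0.7, -1.2]
grip_width: 0.0498
grip_force: 20.1
```

Emit:
{"api": "jog_arm", "payload": {"motion": [[0,0,0,0,0,0.14,-1],[0,0,0,0,0,0.14,-1],[0,0,0,0,0,0.14,-1],[-0.023,-0.034,0,0,0,0,-1],[-0.023,-0.034,0,0,0,0,-1]]}}

```text
time_s: 4.15
ee_pos: [0.5428, -0.1539, 0.1699]
eef_rot: [-3.141, 0.001, -0.299]
force: [0.5, 0.9, -1.5]
grip_width: 0.0499
grip_force: 20.2
```

Emit:
{"api": "jog_arm", "payload": {"motion": [[-0.023,-0.034,0,0,0,0,-1],[-0.023,-0.034,0,0,0,0,-1],[-0.023,-0.034,0,0,0,0,-1],[-0.023,-0.034,0,0,0,0,-1],[-0.023,-0.034,0,0,0,0,-1]]}}

```text
time_s: 4.65
ee_pos: [0.4825, 0.0433, 0.1706]
eef_rot: [-3.141, -0.0, -0.297]
force: [-0.1, -0.3, -1.1]
grip_width: 0.0497
grip_force: 20.2
```

Emit:
{"api": "jog_arm", "payload": {"motion": [[-0.023,-0.034,0,0,0,0,-1],[-0.023,-0.034,0,0,0,0,-1],[-0.023,-0.034,0,0,0,0,-1],[0,0,0,0,0,0,-1],[0,0,0,0,0,0,-1]]}}

```text
time_s: 5.15
ee_pos: [0.4469, 0.1601, 0.1705]
eef_rot: [3.142, -0.0, -0.295]
force: [1.0, -0.3, -2.3]
grip_width: 0.0497
grip_force: 20.2
```

Run:
```python
from h import *
o=ctrl.get_obs();print(o['ee_pos'],o['eef_rot'],o['qpos'],o['force'],o['moment'])
im,m=cam('wrist'); save(im,'w2.png'); np.save('pics/w2.npy',im); np.savez('pics/w2m.npz',**m)
R=cv2.Rodrigues(np.array(m['rvec'],float))[0]; print(-R.T@np.ravel(m['tvec']))
print(proj(m,[[.54,.13,.034],[.54,.13,.074]]))
```

```text
[0.44694257 0.16007913 0.17051661] [ 3.14156469e+00 -1.79682005e-04 -2.95343501e-01] [ 2.66827784e-01  1.66036432e-01  1.77093555e+00 -1.27921534e-04
  1.20448355e+00  2.13301342e+00] [ 0.98136807 -0.27108298 -2.27005041] [ 0.04868134 -0.00389862  0.03874821]
[0.52671034 0.13499895 0.34958159]
[[316.73919637 104.38949084]
 [316.90926972 101.63287843]]
```

View pics/w2.png

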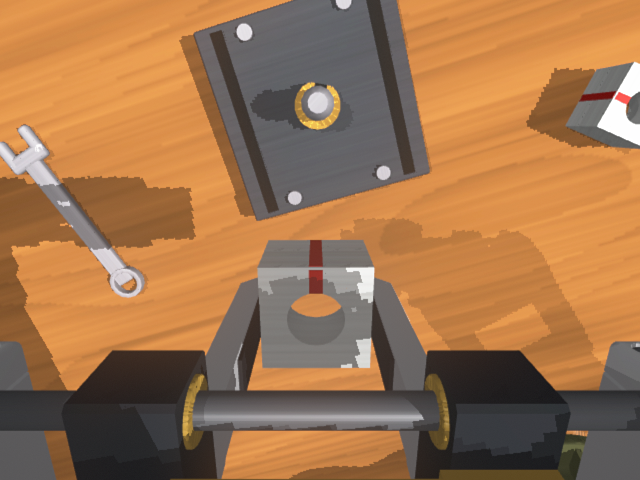

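The wrist view shows the post tip at (317,102) with the brass ring around it. The gap in the ring is near (320,86). The held spacer's top face spans u 258–374, v 267–367, with the stripe centred. I'll measure these more finely.

Run:
```python
from h import *
im=np.load('pics/w2.npy'); m=dict(np.load('pics/w2m.npz'))
hsv=cv2.cvtColor(im,cv2.COLOR_RGB2HSV)
br=((hsv[...,0]>15)&(hsv[...,0]<32)&(hsv[...,1]>110)); roi=np.zeros_like(br); roi[70:140,285:350]=1; br&=roi
c=max(cv2.findContours(br.astype(np.uint8),0,1)[0],key=cv2.contourArea)
v,u=np.nonzero(br); P=np.array([ray(m,a,b,.034)[:2] for a,b in zip(u,v)])
h=cv2.convexHull(c)[:,0]; H=np.array([ray(m,a,b,.034)[:2] for a,b in h])
from scipy.optimize import least_squares
f=least_squares(lambda p:np.hypot(*(H-p[:2]).T)-p[2],[.54,.13,.018],loss='soft_l1',f_scale=5e-4); print('ring',f.x)
t=((hsv[...,1]<30)&(hsv[...,2]>185)&roi).astype(np.uint8)
n,l,s,cc=cv2.connectedComponentsWithStats(t); k=1+np.argmax(s[1:,4]); print('tip',s[k],cc[k],ray(m,*cc[k],.074))
# angular profile of brass at r 13-17 mm
x0,y0=f.x[:2]
for a in np.arange(-1.0,0.8,.06):
    q=proj(m,[[x0+r*np.cos(a),y0+r*np.sin(a),.034] for r in (.0135,.015,.0165)])
    print('%.2f'%a,[ (int(hsv[int(round(b)),int(round(c_)),1]),int(hsv[int(round(b)),int(round(c_)),2])) for c_,b in q])
e=np.load('pics/w2m.npz')
T=np.array([.4469,.1601]);X=np.array([np.cos(.2953),-np.sin(.2953)]);Y=np.array([-X[1],X[0]])
print(proj(m,[[*(T+i*.025*X+j*.025*Y),.199] for i in(1,-1) for j in(1,-1)]+[[*T,.199]]))
B=cv2.resize(im[65:145,280:360],(400,400),interpolation=cv2.INTER_CUBIC); C=cv2.resize(im[225:385,240:400],(400,400)); save(np.hstack([B,C]),'crop2.png')
```

```text
ring [0.53930847 0.12996819 0.01805955]
tip [308  92  21  21 350] [317.88571429 102.03714286] [0.53955224 0.12943192 0.074     ]
-1.00 [(10, 155), (123, 221), (165, 240)]
-0.94 [(10, 158), (159, 239), (155, 229)]
-0.88 [(10, 150), (161, 242), (167, 243)]
-0.82 [(7, 143), (152, 236), (168, 244)]
-0.76 [(9, 146), (114, 107), (128, 180)]
-0.70 [(6, 132), (4, 70), (5, 56)]
-0.64 [(9, 136), (21, 61), (9, 85)]
-0.58 [(6, 136), (6, 89), (7, 69)]
-0.52 [(10, 133), (18, 71), (13, 98)]
-0.46 [(8, 133), (9, 82), (13, 97)]
-0.40 [(8, 128), (13, 80), (6, 84)]
-0.34 [(8, 124), (10, 74), (3, 75)]
-0.28 [(8, 121), (10, 73), (11, 68)]
-0.22 [(8, 121), (4, 70), (95, 99)]
-0.16 [(9, 119), (142, 171), (150, 219)]
-0.10 [(7, 116), (163, 239), (165, 247)]
-0.04 [(8, 121), (120, 185), (168, 245)]
0.02 [(13, 117), (143, 230), (164, 242)]
0.08 [(12, 107), (144, 255), (168, 243)]
0.14 [(10, 106), (161, 239), (167, 241)]
0.20 [(16, 109), (166, 244), (166, 242)]
0.26 [(15, 104), (168, 238), (166, 242)]
0.32 [(21, 110), (164, 239), (166, 242)]
0.38 [(23, 112), (154, 254), (151, 254)]
0.44 [(12, 108), (164, 193), (166, 241)]
0.50 [(7, 105), (160, 167), (165, 188)]
0.56 [(31, 114), (158, 166), (164, 177)]
0.62 [(123, 149), (164, 170), (162, 167)]
0.68 [(73, 129), (163, 169), (162, 168)]
0.74 [(131, 168), (164, 174), (161, 170)]
0.80 [(74, 134), (164, 169), (161, 170)]
[[255.29309569 266.36048026]
 [372.23605074 266.34522228]
 [260.25417606 366.70338554]
 [367.60487706 366.692707  ]
 [313.84960754 318.67115642]]
```

View pics/crop2.png

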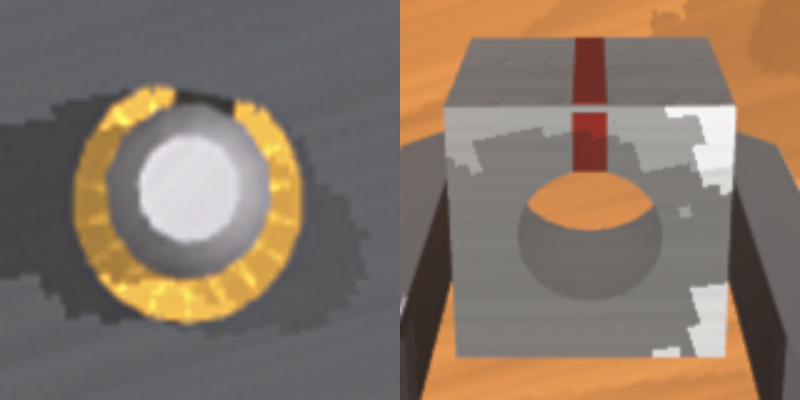

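The keyway is centred at about −0.475 rad and the post axis at about (0.5394, 0.1297). Measured in the same camera, the spacer sits about 0.9 mm along +y and 0.5 mm along −x of the tool. I'll line up at yaw −0.255, about 0.22 rad off the slot, and hover above the tip.

Emit:
{"api": "jog_arm", "payload": {"motion": [[0.0245,0.0003,0,0,0,0,-1],[0.0245,0.0003,0,0,0,0,-1],[0.0245,0.0004,0,0,0,0,-1],[0.0244,0.0003,0,0,0,0,-1],[0,0,0.02,0,0,-0.04,-1]]}}

```text
time_s: 5.7
ee_pos: [0.5437, 0.1274, 0.1519]
eef_rot: [-3.14, -0.004, -0.26]
force: [-0.3, -0.4, -2.0]
grip_width: 0.0498
grip_force: 20.2
```

Emit:
{"api": "jog_arm", "payload": {"motion": [[0,0,0.02,0,0,0,-1],[0,0,0.02,0,0,0,-1],[0,0,0.013,0,0,0,-1],[0,0,0,0,0,0,-1],[0,0,0,0,0,0,-1]]}}

```text
time_s: 6.2
ee_pos: [0.5408, 0.1292, 0.0981]
eef_rot: [-3.141, -0.001, -0.258]
force: [0.2, -0.5, -0.9]
grip_width: 0.0501
grip_force: 20.2
```

Run:
```python
from h import *
o=ctrl.get_obs();print(o['ee_pos'],o['eef_rot'],o['force'],o['moment'])
im,m=cam('wrist'); im2,m2=cam('scene')
x,y,z=o['ee_pos']
A=im[190:430,200:440]; q=proj(m2,[[.54,.13,.09]])[0].astype(int); print(q)
B=cv2.resize(im2[q[1]-40:q[1]+40,q[0]-40:q[0]+40],(400,400),interpolation=cv2.INTER_CUBIC)
save(np.hstack([cv2.resize(A,(400,400)),B]),'w3.png')
```

```text
[0.5408291  0.1292061  0.09805282] [-3.14138657e+00 -5.10947109e-04 -2.57901587e-01] [ 0.15870998 -0.52863021 -0.937094  ] [0.03985114 0.11574478 0.03467153]
[389 257]
```

View pics/w3.png

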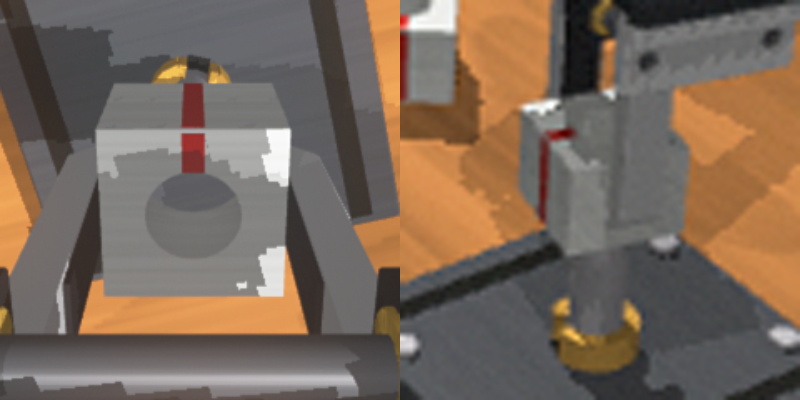

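The spacer hovers over the post. Through the bore the view shows the plate behind, and the post stands directly under it in the scene view. I'll make a small correction and start lowering, watching the force.

Emit:
{"api": "jog_arm", "payload": {"motion": [[-0.0009,-0.001,0,0,0,0,-1],[0,0,0.004,0,0,0,-1],[0,0,0.004,0,0,0,-1],[0,0,0.004,0,0,0,-1],[0,0,0,0,0,0,-1]], "squeeze": 12}}

```text
time_s: 6.8
ee_pos: [0.5394, 0.1308, 0.0847]
eef_rot: [3.141, 0.001, -0.257]
force: [0.4, 0.4, -1.9]
grip_width: 0.0498
grip_force: 12.2
```

Emit:
{"api": "jog_arm", "payload": {"motion": [[0,0,0.003,0,0,0,-1],[0,0,0.003,0,0,0,-1],[0,0,0.003,0,0,0,-1],[0,0,0,0,0,0,-1],[0,0,0,0,0,0,-1]]}}

```text
time_s: 7.3
ee_pos: [0.5398, 0.1308, 0.0764]
eef_rot: [3.142, 0.0, -0.257]
force: [-0.4, 0.4, -1.3]
grip_width: 0.0499
grip_force: 12.2
```

Emit:
{"api": "jog_arm", "payload": {"motion": [[0,0,0.004,0,0,0,-1],[0,0,0.003,0,0,0,-1],[0,0,0.002,0,0,0,-1],[0,0,0,0,0,0,-1],[0,0,0,0,0,0,-1]]}}

```text
time_s: 7.8
ee_pos: [0.5398, 0.1309, 0.0674]
eef_rot: [3.142, 0.0, -0.257]
force: [-0.3, 0.1, -1.5]
grip_width: 0.0498
grip_force: 12.2
```

Emit:
{"api": "jog_arm", "payload": {"motion": [[0,0,0.002,0,0,0,-1],[0,0,0.002,0,0,0,-1],[0,0,0.001,0,0,0,-1],[0,0,0,0,0,0,-1],[0,0,0,0,0,0,-1]]}}

```text
time_s: 8.3
ee_pos: [0.5398, 0.1309, 0.0624]
eef_rot: [3.142, 0.0, -0.257]
force: [-0.4, 0.2, -2.0]
grip_width: 0.0502
grip_force: 12.2
```

Emit:
{"api": "jog_arm", "payload": {"motion": [[0,0,0.001,0,0,0,-1],[0,0,0.001,0,0,0,-1],[0,0,0.001,0,0,0,-1],[0,0,0,0,0,0,-1],[0,0,0,0,0,0,-1]]}}

```text
time_s: 8.8
ee_pos: [0.5398, 0.1309, 0.0594]
eef_rot: [-3.142, 0.0, -0.257]
force: [-0.3, -0.3, -2.5]
grip_width: 0.0501
grip_force: 12.2
```

Emit:
{"api": "jog_arm", "payload": {"motion": [[0,0,0.001,0,0,0,-1],[0,0,0.001,0,0,0,-1],[0,0,0.001,0,0,0,-1],[0,0,0.001,0,0,0,-1],[0,0,0,0,0,0,-1]]}}

```text
time_s: 9.3
ee_pos: [0.5397, 0.1309, 0.0553]
eef_rot: [3.141, 0.0, -0.257]
force: [-0.1, 0.3, -0.9]
grip_width: 0.05
grip_force: 12.2
```

Emit:
{"api": "jog_arm", "payload": {"motion": [[0,0,0.0015,0,0,0,-1],[0,0,0.0015,0,0,0,-1],[0,0,0.0015,0,0,0,-1],[0,0,0.0015,0,0,0,-1],[0,0,0,0,0,0,-1]]}}

```text
time_s: 9.8
ee_pos: [0.5397, 0.1308, 0.0492]
eef_rot: [3.141, 0.0, -0.257]
force: [-0.6, -0.4, -1.3]
grip_width: 0.05
grip_force: 12.2
```

Emit:
{"api": "jog_arm", "payload": {"motion": [[0,0,0.001,0,0,0,-1],[0,0,0.001,0,0,0,-1],[0,0,0.0005,0,0,0,-1],[0,0,0,0,0,0,-1],[0,0,0,0,0,0,-1]], "squeeze": 8}}

```text
time_s: 10.3
ee_pos: [0.5398, 0.1309, 0.047]
eef_rot: [-3.142, -0.0, -0.257]
force: [0.3, 0.4, -0.9]
grip_width: 0.0501
grip_force: 8.1
```

Emit:
{"api": "jog_arm", "payload": {"motion": [[0,0,0.0005,0,0,0,-1],[0,0,0.0005,0,0,0,-1],[0,0,0,0,0,0,-1],[0,0,0,0,0,0,-1]]}}

```text
time_s: 10.7
ee_pos: [0.5398, 0.1309, 0.0459]
eef_rot: [-3.142, 0.0, -0.257]
force: [0.7, 0.6, -2.0]
grip_width: 0.0502
grip_force: 8.1
```

Emit:
{"api": "jog_arm", "payload": {"motion": [[0,0,0.0005,0,0,0,-1],[0,0,0,0,0,0,-1],[0,0,0,0,0,0,-1]]}}

```text
time_s: 11.0
ee_pos: [0.5398, 0.1309, 0.0455]
eef_rot: [-3.142, -0.0, -0.257]
force: [-0.2, 0.2, -1.8]
grip_width: 0.0498
grip_force: 8.1
```

Emit:
{"api": "jog_arm", "payload": {"motion": [[0,0,0.0005,0,0,0,-1],[0,0,0,0,0,0,-1],[0,0,0,0,0,0,-1]]}}

```text
time_s: 11.3
ee_pos: [0.5398, 0.1309, 0.045]
eef_rot: [-3.142, -0.0, -0.257]
force: [0.2, 0.2, -1.2]
grip_width: 0.0502
grip_force: 8.0
```

Emit:
{"api": "jog_arm", "payload": {"motion": [[0,0,0.0005,0,0,0,-1],[0,0,0,0,0,0,-1],[0,0,0,0,0,0,-1]]}}

```text
time_s: 11.6
ee_pos: [0.5399, 0.1309, 0.0446]
eef_rot: [-3.141, -0.0, -0.257]
force: [-1.6, 0.3, 2.7]
grip_width: 0.0501
grip_force: 7.9
```

Emit:
{"api": "jog_arm", "payload": {"motion": [[0,0,0.0005,0,0,0,-1],[0,0,0,0,0,0,-1],[0,0,0,0,0,0,-1]]}}

```text
time_s: 11.9
ee_pos: [0.5398, 0.1309, 0.0441]
eef_rot: [-3.142, -0.0, -0.257]
force: [-3.0, 0.6, 4.0]
grip_width: 0.0497
grip_force: 8.4
```

Contact came at TCP z ≈ 0.0447, and the tab now rests on the shoulder with about 5 N. I'll hold briefly, then turn slowly toward the keyway.

Emit:
{"api": "jog_arm", "payload": {"motion": [[0,0,0,0,0,0,-1],[0,0,0,0,0,0,-1],[0,0,0,0,0,0,-1]]}}

```text
time_s: 12.2
ee_pos: [0.5398, 0.1309, 0.044]
eef_rot: [-3.142, -0.0, -0.257]
force: [-2.5, 1.0, 4.6]
grip_width: 0.05
grip_force: 8.4
```

Emit:
{"api": "jog_arm", "payload": {"motion": [[0,0,0,0,0,0.03,-1],[0,0,0,0,0,0.03,-1],[0,0,0,0,0,0.03,-1],[0,0,0,0,0,0.03,-1],[0,0,0,0,0,0,-1]]}}

```text
time_s: 12.7
ee_pos: [0.5397, 0.1308, 0.0436]
eef_rot: [3.141, 0.0, -0.378]
force: [-0.3, -1.3, -2.2]
grip_width: 0.0503
grip_force: 8.4
```

Emit:
{"api": "jog_arm", "payload": {"motion": [[0,0,0,0,0,0.02,-1],[0,0,0,0,0,0.02,-1],[0,0,0,0,0,0,-1]]}}

```text
time_s: 13.0
ee_pos: [0.5397, 0.1308, 0.0438]
eef_rot: [3.141, 0.0, -0.418]
force: [-0.1, 0.2, -1.5]
grip_width: 0.0501
grip_force: 8.4
```

Emit:
{"api": "jog_arm", "payload": {"motion": [[0,0,0,0,0,0.02,-1],[0,0,0,0,0,0,-1],[0,0,0,0,0,0,-1]]}}

```text
time_s: 13.3
ee_pos: [0.5398, 0.1309, 0.0439]
eef_rot: [-3.142, 0.0, -0.437]
force: [-0.8, -0.2, -1.2]
grip_width: 0.05
grip_force: 8.4
```

Emit:
{"api": "jog_arm", "payload": {"motion": [[0,0,0,0,0,0.02,-1],[0,0,0,0,0,0,-1],[0,0,0,0,0,0,-1]]}}

```text
time_s: 13.6
ee_pos: [0.5398, 0.1309, 0.044]
eef_rot: [-3.142, -0.0, -0.457]
force: [-0.4, 0.7, -1.0]
grip_width: 0.0501
grip_force: 8.4
```

The load has gone, so the tab has probably found the slot. I'll feel downward in small steps.

Emit:
{"api": "jog_arm", "payload": {"motion": [[0,0,0.0005,0,0,0,-1],[0,0,0,0,0,0,-1],[0,0,0,0,0,0,-1]]}}

```text
time_s: 13.9
ee_pos: [0.5398, 0.1308, 0.0434]
eef_rot: [3.142, 0.0, -0.457]
force: [-1.1, -0.4, -0.6]
grip_width: 0.0495
grip_force: 8.4
```

Emit:
{"api": "jog_arm", "payload": {"motion": [[0,0,0.0005,0,0,0,-1],[0,0,0,0,0,0,-1],[0,0,0,0,0,0,-1]]}}

```text
time_s: 14.2
ee_pos: [0.5398, 0.1309, 0.0429]
eef_rot: [3.142, 0.0, -0.457]
force: [-0.5, 0.9, -1.7]
grip_width: 0.0499
grip_force: 8.4
```

Emit:
{"api": "jog_arm", "payload": {"motion": [[0,0,0.001,0,0,0,-1],[0,0,0.001,0,0,0,-1],[0,0,0,0,0,0,-1]]}}

```text
time_s: 14.5
ee_pos: [0.5397, 0.1308, 0.0408]
eef_rot: [3.141, 0.0, -0.457]
force: [0.3, -0.2, -1.1]
grip_width: 0.0496
grip_force: 8.4
```

Emit:
{"api": "jog_arm", "payload": {"motion": [[0,0,0.001,0,0,0,-1],[0,0,0.001,0,0,0,-1],[0,0,0.001,0,0,0,-1],[0,0,0,0,0,0,-1]]}}

```text
time_s: 14.9
ee_pos: [0.5397, 0.1308, 0.0378]
eef_rot: [3.141, 0.0, -0.457]
force: [-0.2, -0.3, -1.4]
grip_width: 0.0501
grip_force: 8.4
```

Emit:
{"api": "jog_arm", "payload": {"motion": [[0,0,0.001,0,0,0,-1],[0,0,0.001,0,0,0,-1],[0,0,0.001,0,0,0,-1],[0,0,0.001,0,0,0,-1],[0,0,0,0,0,0,-1]]}}

```text
time_s: 15.4
ee_pos: [0.5397, 0.1308, 0.0338]
eef_rot: [3.141, 0.0, -0.457]
force: [0.0, 1.0, -1.4]
grip_width: 0.0501
grip_force: 8.4
```

Emit:
{"api": "jog_arm", "payload": {"motion": [[0,0,0.001,0,0,0,-1],[0,0,0.001,0,0,0,-1],[0,0,0,0,0,0,-1],[0,0,0,0,0,0,-1]]}}

```text
time_s: 15.8
ee_pos: [0.5398, 0.1308, 0.0319]
eef_rot: [3.142, 0.0, -0.457]
force: [0.6, 0.4, -2.4]
grip_width: 0.0501
grip_force: 8.4
```

Emit:
{"api": "jog_arm", "payload": {"motion": [[0,0,0.0006,0,0,0,-1],[0,0,0,0,0,0,-1],[0,0,0,0,0,0,-1]]}}

```text
time_s: 16.1
ee_pos: [0.5399, 0.1309, 0.0314]
eef_rot: [-3.141, -0.0, -0.457]
force: [1.2, -0.3, -1.1]
grip_width: 0.05
grip_force: 8.4
```

Emit:
{"api": "jog_arm", "payload": {"motion": [[0,0,0.0004,0,0,0,-1],[0,0,0,0,0,0,-1],[0,0,0,0,0,0,-1]]}}

```text
time_s: 16.4
ee_pos: [0.54, 0.1308, 0.0312]
eef_rot: [-3.141, -0.001, -0.457]
force: [0.6, -2.0, 1.6]
grip_width: 0.0497
grip_force: 8.4
```

The spacer has touched down at the expected height, within 0.5 mm. I'll release it, retreat straight up and verify.

Emit:
{"api": "jog_arm", "payload": {"motion": [[0,0,0,0,0,0,0.15],[0,0,0,0,0,0,0.5],[0,0,0,0,0,0,0.6],[0,0,0,0,0,0,0.6],[0,0,0,0,0,0,0.6]]}}

```text
time_s: 16.9
ee_pos: [0.5397, 0.1309, 0.0309]
eef_rot: [3.142, 0.0, -0.457]
force: [-0.3, -0.7, -0.6]
grip_width: 0.0752
grip_force: 0.0
```

Emit:
{"api": "jog_arm", "payload": {"motion": [[0,0,-0.01,0,0,0,0.6],[0,0,-0.03,0,0,0,0.6],[0,0,-0.04,0,0,0,0.6],[0,0,-0.04,0,0,0,0.6],[0,0,-0.03,0,0,0,0.6]]}}

```text
time_s: 17.4
ee_pos: [0.5401, 0.1309, 0.1844]
eef_rot: [-3.14, -0.002, -0.457]
force: [-0.0, 0.0, 0.2]
grip_width: 0.0749
grip_force: 0.0
```

Emit:
{"api": "jog_arm", "payload": {"motion": [[-0.04,0,0,0,0,0,0.6],[-0.04,0,0,0,0,0,0.6],[-0.02,0,0,0,0,0,0.6],[0,0,0,0,0,0,0.6],[0,0,0,0,0,0,0.6]]}}

```text
time_s: 17.9
ee_pos: [0.4505, 0.1751, 0.1818]
eef_rot: [-3.141, -0.001, -0.457]
force: [0.1, 0.2, 0.1]
grip_width: 0.0751
grip_force: 0.0
```

Run:
```python
from h import *
im,m=cam('wrist'); im2,m2=cam('scene')
# expected top-face corners if seated (z=.06) vs on shoulder (.074), drawn on scene crop
q=proj(m2,[[.54,.13,.05]])[0].astype(int)
B=cv2.resize(im2[q[1]-45:q[1]+45,q[0]-45:q[0]+45],(450,450),interpolation=cv2.INTER_CUBIC)
q1=proj(m,[[.54,.13,.06]])[0].astype(int); a=max(0,q1[1]-75)
A=cv2.resize(im[a:a+150,q1[0]-55:q1[0]+55],(330,450),interpolation=cv2.INTER_CUBIC)
save(np.hstack([B,A]),'end.png')
hsv=cv2.cvtColor(im,cv2.COLOR_RGB2HSV); w=((hsv[...,1]<45)&(hsv[...,2]>150)).astype(np.uint8); w[:a]=0;w[a+150:]=0;w[:,:q1[0]-60]=0;w[:,q1[0]+60:]=0
w=cv2.morphologyEx(w,cv2.MORPH_CLOSE,np.ones((7,7)))
c=max(cv2.findContours(w,0,2)[0],key=cv2.contourArea); r=cv2.minAreaRect(c);print(r)
for z in(.06,.074):
  b=np.array([ray(m,*p,z) for p in cv2.boxPoints(r)]);print(z,b.mean(0),np.linalg.norm(np.diff(b,axis=0),axis=1))
```

```text
((316.0, 100.0), (70.0, 68.0), 90.0)
0.06 [0.53958861 0.13005457 0.06      ] [0.04989308 0.04963085 0.05246398]
0.074 [0.53891112 0.13039083 0.074     ] [0.04757176 0.04732173 0.05002305]
```

View pics/end.png

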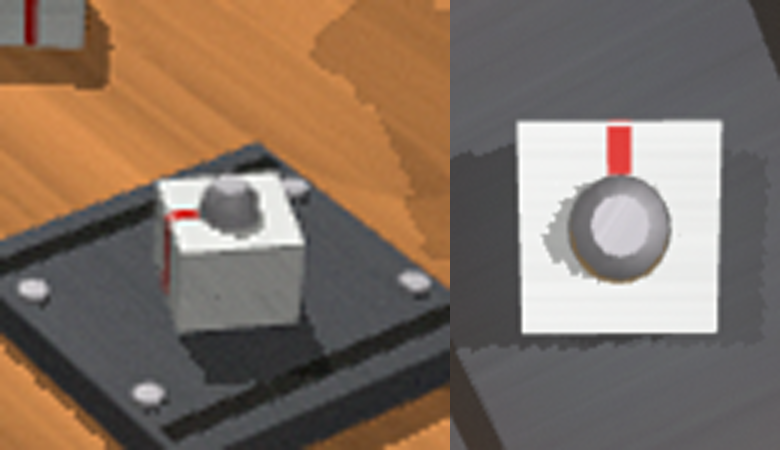

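The spacer sits flat on the plate. Its top face measures 50 mm at z = 0.06, it is centred at (0.5396, 0.1301), and the post protrudes about 14 mm.

```bash
python3 -c "
from station import ctrl
print(ctrl.hand_in())"
```

```text
the job is handed in; nothing more can be done
None
```

The spacer was lowered onto the post, rested on the shoulder with about 5 N, then turned until its tab dropped into the keyway; it now sits home on the plate, released, and the job is handed in with no verdict returned.

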